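Set up the pedalboard

ROBOT

A 7-joint arm with a two-finger parallel gripper is mounted at the origin on the work surface. World frame = base frame: x ahead of the robot, y to its left, z up, the work surface at z = 0. Lengths are in mm, angles in rad, forces in N, time in s.
With the tool pointing down it reaches from about 400 to 900 mm from the base axis. Payload 5.6 kg.
Tool frame: the origin (TCP) lies midway between the tips of the shut fingers; the grasp point (between the pads) lies 19 mm behind it (bot.hold_point_z is the z of the grasp point in the tool frame, in mm); z points along the fingers, y is the line along which they close (so a half turn about z gives the same grasp; the last joint's range is limited). The gripper opens to 92 mm and grips with 3 to 60 N. Pads are 20 mm wide; open, the fingers measure 128 mm over their backs; the gripper's body (75 mm by 189 mm) begins 69 mm behind the grasp point.
Start: joints at [-1.355, 0.468, -0.012, 1.603, 0.006, 1.071, -0.056], TCP at [166.39, 628.35, 214.592] pointing down, gripper open.
Joint ranges: [-2.53, 2.53], [-0.31, 2.02], [-1.57, 1.55], [0.28, 2.44], [-1.29, 4.43], [0.15, 1.84], [-2.92, 2.92]. Speed limits (rad/s): [2.57, 2.57, 3.14, 3.14, 3.14, 3.14, 3.14].

INTERFACE

Orientations are given as [roll, pitch, yaw] about the fixed x, y, z axes, in that order (R = Rz(yaw) Ry(pitch) Rx(roll)).
In Python, from workcell import readout, get_image, get_calibration, bot, models gives the robot as it stands.
- The arm moves only by the tool apply_moves, never from a script. Its argument "steps" is one flat list of numbers, 6 for each row, row after row: the shift along the tool's x, y, z in mm, then the turn, a rotation vector about the tool's x, y, z in degrees. In form: [tx, ty, tz, wx, wy, wz, tx, ty, tz, wx, wy, wz, ...]. A call has 1 to 10 rows; each row is the pose to reach, as a shift and turn from the pose commanded when the call began, along the tool's axes at that moment; what a row does not reach only later rows make up. A row lasts 1/12 s, in which the tool goes at most 41.7 mm and 7.16 degrees, less where a joint would pass 70% of its speed; a pose out of reach is approached as far as the arm can. A call with a gripper value outside its range is refused whole. "gripper" is the closure, from 0 (fully open) to 1 (shut), set as the call begins (left out, the last holds). The fingers move at their own pace and stop on an object; the grip force is fixed at half the most. Time passes only in rows, so rows that repeat a pose let the fingers close. It gives the time, the measured TCP pose, the force, the opening and the grip force at its end, in the units of the state.
- readout.read_state(): the state, without advancing time (a new reading comes with each control period).
- get_image(name): name is "scene" or "top" or "wrist"; returns the picture (384x512x3 uint8, red, green, blue); there is no depth.
- get_calibration(name): a dict with "intrinsics" (3x3 intrinsics, pixels), "extrinsics" (4x4, takes a point from camera to world coordinates). Camera axes: x right, y up, looking along -z (the intrinsics and any distortion apply to the point x, -y, -z); pixel columns grow to the right and rows downward; lengths in mm; the calibration is good to about 2 mm. A picture is of the moment at which its call begins: read the wrist's pose just before it. get_calibration takes no time and is no camera call; for the wrist camera it gives the pose at the moment of the call.
- bot.hand_in(): hands the job in; it is judged then, once.
Trained networks look in the newest picture that a camera, given by its name, has taken for a name from the list of things; names that differ only in an ending like _2 or _b are one class to them, and where a whole thing is asked for, a point or a joint stands for the part that bears it (a point fixed in the world has none). Each returns a list of dicts, best first, with "score" (0 to 1); they miss things now and then, are a little off and sometimes report something else, mostly with a low value. They report only what shows in the picture. A call takes as long as a camera call. They do not tell look-alikes from the thing itself.
- models.spot_in(camera, query): "at" ([x, y, z] in mm, in world coordinates, good to about 4 mm: the middle of the surface that is visible of it).
The state is a dict: "time": time; "q": joint angles; "qvel": joint speeds; "tau": joint torques, N m; "tool_pos": TCP position; "ee_rot": TCP orientation; "contact_force": force on the tool from outside, world axes, zero at the start; "wrist_torque": the same for the moment, N m; "width": finger opening in mm; "grip_force": force on a finger pad.
Only numpy, scipy, OpenCV 4.12 (cv2) and the standard library are available. Lean on these libraries where they do the work, as an engineer would, in place of code of your own. Each camera call takes 0.05 s, during which the arm holds its last target. There are 200 camera calls.

TASK

Set up the guitar pedalboard in signal order: first stand the mini tuner next to the fixed volume pedal, then the drive pedal between the tuner and the fixed reverb, so that the four make one straight row, centres in line, gaps about even, square to the board, footswitches towards the board's front edge. Then lay the power supply crosswise on the board directly behind the drive pedal, leaving about 35 mm for plugs, and last lay the wireless receiver centred on top of the supply, lengthwise along it. Leave the metronome, the tin and the mug where they are.

Things in the scene. Friction and masses are not known exactly. Their poses are not given: they have to be found in the camera images.
- board: the pedalboard: a flat grey laminate deck with aluminium edge strips, fixed, 230 (x) x 360 (y) mm, its top 20 mm above the table. Origin: centre of its underside, on the table. x points to its back edge (away from the robot, the board is turned by up to 9 degrees), y along its length to the left, z up. The row of pedals runs along y at x = -50 mm; the back part is free.
- volume: the volume pedal, fixed on the board near one end (left or right, it differs from start to start): a foot treadle, a tilted ribbed black rubber plate on a dark steel base, 120 (x) x 65 (y) mm, 60 mm high at its back. Origin: centre of its underside, on the board's top; axes as the board's.
- reverb: the reverb pedal, fixed on the board near the other end: grey painted box 110 (x) x 65 (y) x 36 mm with two footswitches side by side on top at its front (-x) and four knobs behind them, 51 mm high in all. Origin: centre of its underside, on the board's top; axes as the board's. Its centre is 250 to 280 mm from the volume pedal's.
- tuner: the mini tuner, loose: the narrowest pedal, a bare aluminium box 92 (x) x 38 (y) x 31 mm with one footswitch (15 mm tall) at its front (-x) and a dark display behind it; 0.15 to 0.26 kg. It stands on the table beside the board. Origin: centre of its underside; x from footswitch to display, z up.
- drive: the drive pedal, loose: a bare aluminium box 112 (x) x 60 (y) x 31 mm with one footswitch (15 mm tall) at its front (-x) and three black knobs (16 mm tall) behind it; 0.26 to 0.46 kg. It stands on the table beside the board. Origin: centre of its underside; x from footswitch to knobs, z up.
- supply: the power supply, loose: a plain flat-topped dark steel brick 50 (x) x 110 (y) x 35 mm, a row of small sockets along its -x side; 0.34 to 0.59 kg. It lies on the table beside the board. Origin: centre of its underside; y along its length, z up. Either way round will do.
- receiver: the wireless receiver, loose: the smallest piece, a black plastic box 38 (x) x 64 (y) x 22 mm with one thin upright antenna (7 mm thick, its tip 60 mm above the underside) at x = 10, y = 25 mm; 0.08 to 0.15 kg. It lies on the table beside the board. Origin: centre of its underside; y along its length, z up. Either way round will do.
- metronome: bystander, loose: a stepped dark wooden metronome 50 x 60 mm, 75 mm high, on the table between the robot and the board. Origin: centre of its underside.
- tin: bystander, loose: a flat steel plectrum tin 60 x 95 x 20 mm, on the table between the robot and the board. Origin: centre of its underside.
- mug: bystander, loose: a white mug 80 mm wide, 90 mm high, on the table beyond the board. Origin: centre of its underside.
Things that resemble listed ones, but are neither listed nor needed, are in the scene too. What is shaped like the supply but orange is not meant.

How it is judged (in metres and radians):
On the way, in this order (a step that is already met when the one before it is completed fails the run):
1. the tuner stands on the board next to the volume pedal, let go (x of tuner in the frame of board between -0.066 and -0.034 m and x of board in the frame of tuner above 0.02 m and angle between the x axis of tuner and the x axis of board, either way round below 0.2 rad and horizontal distance between tuner and volume between 0.0695 and 0.1025 m and height (world z) of tuner between 0.015 and 0.025 m and angle between tuner's own z axis and vertical below 0.1 rad and linear speed of tuner below 0.02 m/s and contact force between the fingers and tuner below 0.2 N), for 0.2 s.
2. the drive pedal stands between the tuner and the reverb, let go (x of drive in the frame of board between -0.066 and -0.034 m and x of board in the frame of drive above 0.02 m and angle between the x axis of drive and the x axis of board, either way round below 0.2 rad and horizontal distance between drive and reverb between 0.0805 and 0.1135 m and horizontal distance between drive and tuner between 0.067 and 0.1 m and height (world z) of drive between 0.015 and 0.025 m and angle between drive's own z axis and vertical below 0.1 rad and linear speed of drive below 0.02 m/s and contact force between the fingers and drive below 0.2 N), for 0.2 s.
3. the power supply lies behind the drive pedal, let go (x of supply in the frame of drive between 0.096 and 0.136 m and y of supply in the frame of drive between -0.022 and 0.022 m and x of supply in the frame of board below 0.092 m and angle between the y axis of supply and the y axis of board, either way round below 0.2 rad and height (world z) of supply between 0.015 and 0.025 m and angle between supply's own z axis and vertical below 0.1 rad and linear speed of supply below 0.02 m/s and contact force between the fingers and supply below 0.2 N), for 0.2 s.
4. the receiver lies on top of the power supply, let go (x of receiver in the frame of supply between -0.012 and 0.012 m and y of receiver in the frame of supply between -0.02 and 0.02 m and angle between the y axis of receiver and the y axis of supply, either way round below 0.25 rad and height (world z) of receiver between 0.05 and 0.06 m and angle between receiver's own z axis and vertical below 0.1 rad and linear speed of receiver below 0.02 m/s and contact force between the fingers and receiver below 0.2 N), for 0.2 s.
At the end, for the whole second after the job is handed in: Upright, released, at rest: tuner and drive within 16 mm of the row line, 0.2 rad square, switches to front, gaps 18-51 mm; supply on the board 15-55 mm behind the drive, within 22 mm sideways, 0.2 rad; receiver on it within 12 mm across, 20 mm along, 0.25 rad. Placed in that order (all of step 1 and all of step 2 and all of step 3 and all of step 4); the robot touches nothing.
It fails at once if a bystander (metronome, tin, mug) is moved by more than 30 mm (distance of any of metronome, tin, mug from where it was at the start of the episode above 0.03 m).
It also fails if it takes over 96 s, if anything falls off the work surface, if the arm or the gripper's body presses on something with over 40 N, if the wrist force passes 120 N, or if a joint passes its speed limit or range.

## Working session

There is one attempt and no reset: what is moved stays moved. The work goes in short steps, Python scripts to look and compute and a tool call to move; the robot and the scene stay as the last step left them, time stands still between calls to the robot, and variables do not carry over. Pictures are saved under pics/ and viewed, at most 14 in all, crops included, and the job is handed in when it is done.

Besides the shell and the picture viewer there is one more tool, called after "Call:" by a JSON object that holds its "api" and its "payload", one argument or row to a line. apply_moves: Moves the arm, as the interface text tells. Its arguments: {"type":"object","properties":{"steps":{"type":"array"},"gripper":{"type":"number"}},"required":["steps"]}

```bash
mkdir -p pics; ls; cat > h.py <<'E'
import numpy as np, cv2
from workcell import readout, get_image, get_calibration, bot, models
def snap(cam,fn):
    c=get_calibration(cam); im=get_image(cam); cv2.imwrite('pics/'+fn,im[:,:,::-1]); return im,c
def ray(c,u,v):
    K=np.array(c['intrinsics']);T=np.array(c['extrinsics'])
    d=np.linalg.inv(K)@[u,v,1]; d=np.array([d[0],-d[1],-d[2]])
    return T[:3,3],T[:3,:3]@d
def onz(c,u,v,z):
    o,d=ray(c,u,v); return o+d*(z-o[2])/d[2]
def proj(c,p):
    K=np.array(c['intrinsics']);T=np.array(c['extrinsics'])
    q=T[:3,:3].T@(np.array(p,float)-T[:3,3]); q=K@[q[0],-q[1],-q[2]]; return q[:2]/q[2]
E
python3 - <<'E'
from h import *
for cam in ['top','scene']:
    im,c=snap(cam,cam+'0.png'); print(cam,np.round(c['extrinsics'],2).tolist(),np.round(c['intrinsics'],1).tolist(),[k for k in c])
    for n in ['board','volume','reverb','tuner','drive','supply','receiver','metronome','tin','mug']:
        print(n,[(round(r['score'],2),np.round(r['at']).tolist(),np.round(proj(c,r['at'])).tolist()) for r in models.spot_in(cam,n)[:3]])
s=readout.read_state();print(s['time'],s['tool_pos'],s['ee_rot'],bot.hold_point_z)
a=cv2.imread('pics/top0.png');cv2.imwrite('pics/top0b.png',cv2.resize(a,(800,600),interpolation=cv2.INTER_CUBIC))
a=cv2.imread('pics/scene0.png');cv2.imwrite('pics/scene0b.png',cv2.resize(a,(800,600),interpolation=cv2.INTER_CUBIC))
E
```

```text
pics
top [[-0.02, 0.98, -0.19, 343.31], [-1.0, -0.02, -0.02, -88.36], [-0.02, 0.19, 0.98, 1254.73], [0.0, 0.0, 0.0, 1.0]] [[418.2, 0.0, 250.4], [0.0, 418.2, 195.2], [0.0, 0.0, 1.0]] ['intrinsics', 'extrinsics']
board [(0.6, [586.0, -42.0, 20.0], [243.0, 193.0])]
volume [(0.74, [522.0, 97.0, 66.0], [194.0, 213.0])]
reverb [(0.9, [506.0, -168.0, 52.0], [287.0, 218.0])]
tuner [(0.64, [425.0, 333.0, 28.0], [116.0, 250.0])]
drive [(0.61, [584.0, -338.0, 30.0], [343.0, 192.0])]
supply [(0.72, [588.0, -506.0, 34.0], [400.0, 189.0]), (0.57, [407.0, -356.0, 32.0], [352.0, 251.0])]
receiver [(0.69, [596.0, 344.0, 22.0], [116.0, 193.0])]
metronome [(0.77, [347.0, 198.0, 53.0], [159.0, 276.0])]
tin [(0.65, [356.0, -195.0, 18.0], [297.0, 270.0])]
mug [(0.97, [782.0, 97.0, 41.0], [196.0, 130.0]), (0.68, [427.0, 332.0, 30.0], [116.0, 249.0])]
scene [[0.48, -0.69, 0.55, 1325.62], [0.88, 0.38, -0.29, -476.05], [-0.01, 0.62, 0.78, 1141.2], [0.0, 0.0, 0.0, 1.0]] [[491.7, 0.0, 253.5], [0.0, 491.7, 190.9], [0.0, 0.0, 1.0]] ['intrinsics', 'extrinsics']
board [(0.6, [605.0, -46.0, 23.0], [268.0, 205.0]), (0.41, [367.0, 201.0, 42.0], [298.0, 120.0])]
volume [(0.95, [550.0, 97.0, 61.0], [301.0, 165.0]), (0.55, [602.0, 339.0, 20.0], [376.0, 157.0])]
reverb [(0.79, [524.0, -176.0, 56.0], [213.0, 195.0]), (0.32, [607.0, -43.0, 24.0], [269.0, 205.0])]
tuner [(0.64, [439.0, 329.0, 32.0], [344.0, 123.0])]
drive [(0.56, [602.0, -344.0, 30.0], [170.0, 246.0])]
supply [(0.88, [416.0, -363.0, 33.0], [139.0, 199.0]), (0.56, [604.0, -509.0, 34.0], [110.0, 272.0])]
receiver [(0.63, [605.0, 340.0, 20.0], [377.0, 157.0])]
metronome [(0.77, [366.0, 201.0, 42.0], [298.0, 120.0])]
tin [(0.63, [368.0, -194.0, 20.0], [187.0, 169.0])]
mug [(0.77, [780.0, 103.0, 59.0], [349.0, 221.0]), (0.45, [603.0, 342.0, 22.0], [377.0, 156.0])]
1.1 [166.38257843 628.34241368 214.5970818 ] [3.14158980e+00 5.66181978e-05 2.88275608e+00] -18.700000000000003
```

View pics/top0b.png

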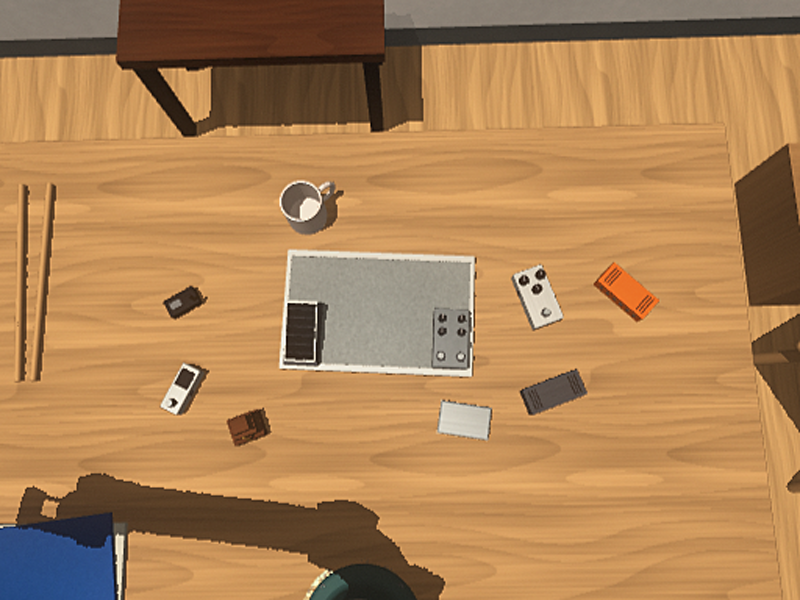

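View pics/scene0b.png

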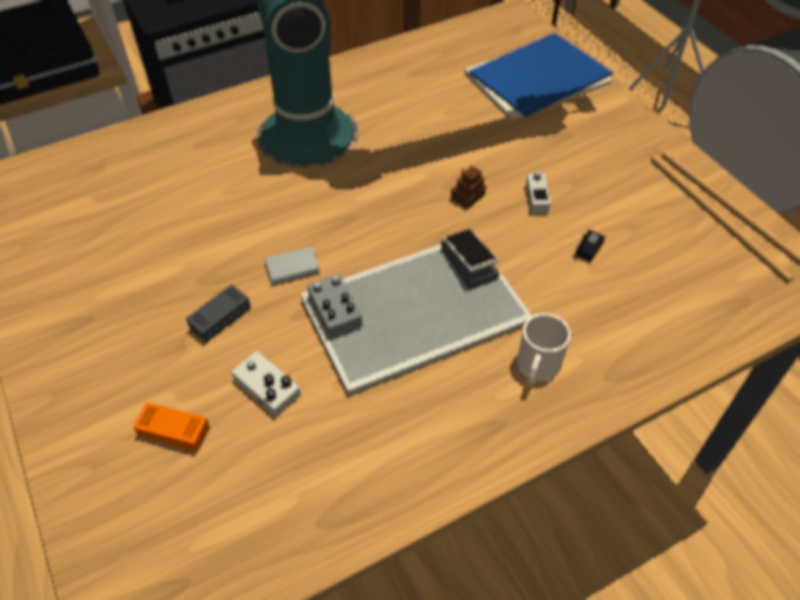

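The left end holds the volume pedal (800-px view at 302,332), and the reverb is on the right (452,338). The tuner (183,389) and receiver (184,301) lie on the left. The drive (538,297) and dark supply (553,392) lie on the right. The two fixed cameras disagree in x by about 15 mm, so I'll use the wrist camera to settle it.

```bash
cat >> h.py <<'E'
from scipy.spatial.transform import Rotation as Ro
def go(x,y,z,yawdeg,fr=None):
    "shift/turn in the tool axes from the current (or given) pose to a down-pointing pose"
    s=readout.read_state()
    if fr is None: p=np.array(s['tool_pos']);R=Ro.from_euler('xyz',s['ee_rot'])
    else: p=np.array(fr[:3]);R=Ro.from_euler('xyz',[np.pi,0,np.radians(fr[3])])
    T=Ro.from_euler('xyz',[np.pi,0,np.radians(yawdeg)])
    t=R.inv().apply(np.array([x,y,z])-p); w=np.degrees((R.inv()*T).as_rotvec())
    print('go',(x,y,z,yawdeg),'->',np.round(t,1).tolist(),np.round(w,1).tolist(),'rows',round(max(np.linalg.norm(t)/41.7,np.linalg.norm(w)/7.16),1))
E
python3 - <<'E'
from h import *
c=get_calibration('wrist');s=readout.read_state()
R=Ro.from_euler('xyz',s['ee_rot']).as_matrix();T=np.array(c['extrinsics'])
print(np.degrees(s['ee_rot']));print(np.round(R.T@T[:3,:3],2),np.round(R.T@(T[:3,3]-s['tool_pos'])),np.round(c['intrinsics'],1).tolist())
go(480,300,330,165.2); go(480,300,330,90)
ct=get_calibration('top');cs=get_calibration('scene')
def tri(a,b):
    A=[];B=[]
    for c,(u,v) in((ct,a),(cs,b)):
        o,d=ray(c,u,v);d/=np.linalg.norm(d);P=np.eye(3)-np.outer(d,d);A.append(P);B.append(P@o)
    A=np.vstack(A);B=np.hstack(B);x=np.linalg.lstsq(A,B,rcond=None)[0];return np.round(x,1),np.round(np.linalg.norm(A@x-B),1)
# 800px coordinates /1.5625 : board back-left, back-right corner, orange centre
f=1/1.5625
for n,a,b in [('boardBL',(289,250),(527,318)),('boardBR',(475,257),(349,388)),('drive',(538,297),(266,384))]:
    print(n,tri(np.array(a)*f,np.array(b)*f))
E
```

```text
[1.79999837e+02 3.24398378e-03 1.65169757e+02]
[[-0.    0.96  0.3 ]
 [ 1.    0.   -0.  ]
 [-0.    0.3  -0.96]] [  86.   -0. -169.] [[272.7, 0.0, 247.9], [0.0, 272.7, 193.6], [0.0, 0.0, 1.0]]
go (480, 300, 330, 165.2) -> [-387.2, -237.1, -115.4] [0.0, 0.0, -0.0] rows 11.2
go (480, 300, 330, 90) -> [-387.2, -237.1, -115.4] [0.0, 0.0, 75.2] rows 11.2
boardBL (array([693.9, 133.2,  19.3]), np.float64(2.8))
boardBR (array([ 672.6, -224.7,   22.8]), np.float64(5.3))
drive (array([ 592. , -344.1,   14.3]), np.float64(4.2))
```

Call:
{"api": "apply_moves", "payload": {
  "steps": [-387,-237,-115,0,0,45,-387,-237,-115,0,0,45,-387,-237,-115,0,0,45,-387,-237,-115,0,0,45,-387,-237,-115,0,0,45,-387,-237,-115,0,0,45,-387,-237,-115,0,0,45,-387,-237,-115,0,0,45,-387,-237,-115,0,0,45,-387,-237,-115,0,0,45]
}}

```text
time: 1.93
tool_pos: [446.4, 334.7, 317.9]
ee_rot: [3.141, -0.0, 2.098]
contact_force: [1.1, 0.7, 0.3]
width: 91.9
grip_force: 0.0
```

Call:
{"api": "apply_moves", "payload": {
  "steps": [0,0,0,0,0,0,0,0,0,0,0,0,0,0,0,0,0,0,0,0,0,0,0,0]
}}

```text
time: 2.27
tool_pos: [444.0, 337.5, 316.5]
ee_rot: [-3.141, -0.0, 2.1]
contact_force: [0.2, 0.2, -0.5]
width: 92.1
grip_force: 0.0
```

```bash
python3 - <<'E'
from h import *
s=readout.read_state();print(s['time'],np.round(s['tool_pos'],1),np.degrees(s['ee_rot']).round(1))
im,c=snap('wrist','w1.png');np.savez('w1.npz',K=c['intrinsics'],T=c['extrinsics'])
for n in ['board','volume','tuner','receiver','metronome','reverb']:
    print(n,[(round(r['score'],2),np.round(r['at']).tolist(),np.round(proj(c,r['at'])).tolist()) for r in models.spot_in('wrist',n)[:3]])
cv2.imwrite('pics/w1b.png',cv2.resize(im[:,:,::-1],(800,600),interpolation=cv2.INTER_CUBIC))
E
```

```text
2.2667 [444.  337.5 316.5] [-179.9   -0.   120.3]
board [(0.76, [575.0, -41.0, 25.0], [212.0, 344.0])]
volume [(0.66, [521.0, 128.0, 60.0], [227.0, 284.0]), (0.66, [575.0, -41.0, 23.0], [212.0, 343.0])]
tuner [(0.56, [427.0, 342.0, 31.0], [241.0, 154.0])]
receiver [(0.65, [355.0, 224.0, 51.0], [169.0, 196.0]), (0.62, [591.0, 344.0, 18.0], [321.0, 198.0])]
metronome [(0.88, [355.0, 223.0, 54.0], [168.0, 197.0]), (0.29, [424.0, 339.0, 31.0], [239.0, 155.0])]
reverb [(0.65, [491.0, -140.0, 47.0], [153.0, 369.0])]
```

View pics/w1b.png

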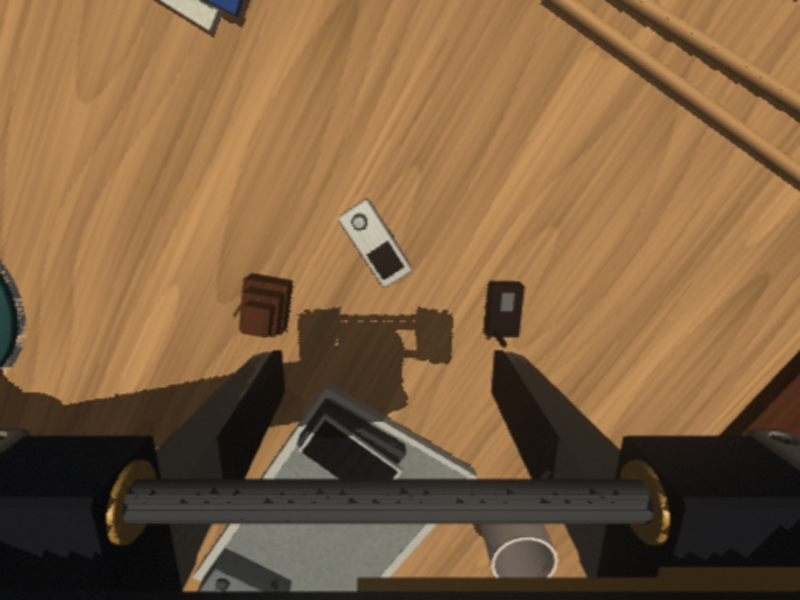

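The tuner's top corners are at about (339,218), (365,199), (411,270) and (385,287), with the footswitch at the upper left. The receiver is at (485..524, 282..337) with its antenna at the lower end. The volume pedal and the board corner are partly behind the fingers.

```bash
cat >> h.py <<'E'
def tri(views):
    A=[];B=[]
    for c,(u,v) in views:
        o,d=ray(c,u,v);d=d/np.linalg.norm(d);P=np.eye(3)-np.outer(d,d);A.append(P);B.append(P@o)
    A=np.vstack(A);B=np.hstack(B);x=np.linalg.lstsq(A,B,rcond=None)[0];return np.round(x,1),np.round(np.linalg.norm(A@x-B),1)
def ld(f):
    d=np.load(f); return dict(intrinsics=d['K'],extrinsics=d['T'])
def rect(c,pts,z,s=.64):
    "corners in order a,b (short edge front), c,d (back): centre, length, width, yaw of front->back"
    P=np.array([onz(c,u*s,v*s,z)[:2] for u,v in pts])
    f=(P[0]+P[1])/2;b=(P[2]+P[3])/2;d=b-f
    w=(np.linalg.norm(P[0]-P[1])+np.linalg.norm(P[2]-P[3]))/2
    print('centre',P.mean(0).round(1),'len',round(np.linalg.norm(d),1),'wid',round(w,1),'yaw',round(np.degrees(np.arctan2(d[1],d[0])),1)); return P
E
python3 - <<'E'
from h import *
w=ld('w1.npz');t=get_calibration('top');s=get_calibration('scene')
rect(w,[(339,218),(365,199),(411,270),(385,287)],31)
rect(w,[(489,282),(524,283),(519,337),(485,336)],22)
f=.64
print('tuner',tri([(w,(375*f,243.5*f)),(t,(183.5*f,389*f))]),tri([(w,(375*f,243.5*f)),(s,(538*f,190*f))]))
print('top tuner',onz(t,183.5*f,389*f,31),'scene',onz(s,538*f,192*f,31))
print('rec top',onz(t,183*f,302*f,22),'board BL top',onz(t,289*f,250*f,20),onz(s,527*f,318*f,20))
print('board fl w',onz(w,328*f,388*f,20), 'top',onz(t,280*f,369*f,20))
go(428,340,130,0)
E
```

```text
centre [426.8 338.7] len 89.7 wid 34.1 yaw -26.8
centre [592.1 346.2] len 65.1 wid 39.6 yaw -59.6
tuner (array([427.5, 335.8,   8.6]), np.float64(0.6)) (array([427.4, 339.1,  22.7]), np.float64(2.2))
top tuner [426.36453518 328.18110106  31.        ] scene [440.19003332 330.63850697  31.        ]
rec top [594.64897805 339.42393537  22.        ] board BL top [694.64324916 134.93765916  20.        ] [693.85733837 130.77525991  20.        ]
board fl w [464.87670694 155.08918227  20.        ] top [461.39424551 149.19442638  20.        ]
go (428, 340, 130, 0) -> [11.4, -12.9, 186.8] [-0.0, 0.0, 120.2] rows 16.8
```

```bash
python3 - <<'E'
from h import *
go(427,339,130,153.2)
E
```

```text
go (427, 339, 130, 153.2) -> [11.1, -14.3, 186.8] [-0.0, 0.0, -33.0] rows 4.6
```

Call:
{"api": "apply_moves", "payload": {
  "steps": [11,-14,187,0,0,-33,11,-14,187,0,0,-33,11,-14,187,0,0,-33,11,-14,187,0,0,-33,11,-14,187,0,0,-33,11,-14,187,0,0,-33,11,-14,187,0,0,-33,11,-14,187,0,0,-33]
}}

```text
time: 3.28
tool_pos: [429.1, 339.6, 131.6]
ee_rot: [3.139, 0.001, 2.671]
contact_force: [0.1, -0.7, 0.1]
width: 91.8
grip_force: 0.0
```

```bash
python3 - <<'E'
from h import *
s=readout.read_state();print(s['time'],np.round(s['tool_pos'],1),np.degrees(s['ee_rot']).round(1))
im,c=snap('wrist','w2.png');np.savez('w2.npz',K=c['intrinsics'],T=c['extrinsics'])
print(models.spot_in('wrist','tuner')[:2])
cv2.imwrite('pics/w2b.png',cv2.resize(im[:,:,::-1],(800,600),interpolation=cv2.INTER_CUBIC))
E
```

```text
3.2833 [429.1 339.6 131.6] [1.798e+02 1.000e-01 1.530e+02]
[{'at': [421.9, 341.2, 31.2], 'score': 0.78}]
```

View pics/w2b.png

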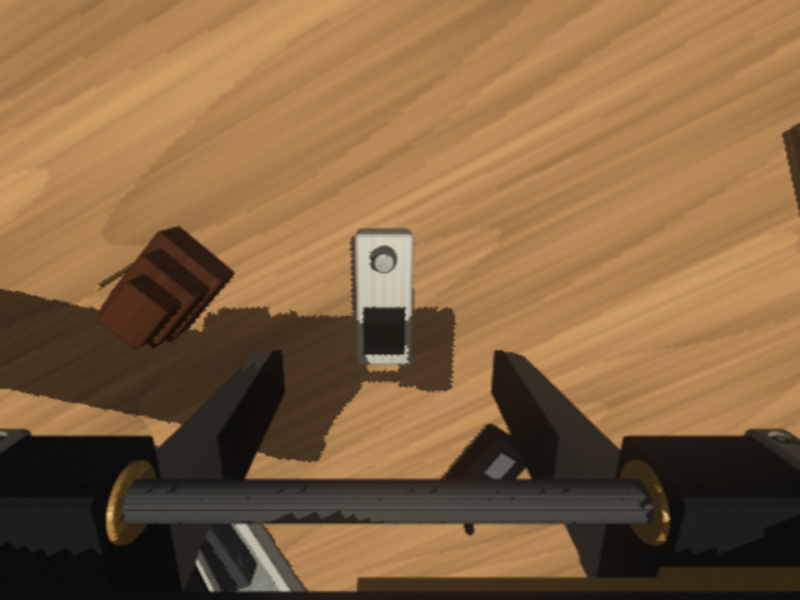

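The tuner stands square between the fingers. Its top corners are at (356,233), (412,233), (408,363) and (360,363), and nothing is close beside it.

```bash
python3 - <<'E'
from h import *
w1=ld('w1.npz');w=ld('w2.npz');f=.64
rect(w,[(356,233),(412,233),(408,363),(360,363)],31)
for a,b in [((359,220),(384,259)),((339,218),(356,233)),((365,199),(412,233)),((411,270),(408,363)),((385,287),(360,363)),((375,243.5),(384,298))]:
    print(tri([(w1,np.array(a)*f),(w,np.array(b)*f)]))
E
```

```text
centre [425.4 338.8] len 89.9 wid 34.3 yaw -27.1
(array([399. , 352.7,  37.3]), np.float64(0.7))
(array([378.9, 341.3,  14.4]), np.float64(0.2))
(array([393.6, 374.7,  30.6]), np.float64(0.5))
(array([474.9, 332.8,  26.6]), np.float64(0.6))
(array([460.1, 301.7,  25.2]), np.float64(0.1))
(array([426.4, 337.9,  20.1]), np.float64(0.4))
```

```bash
python3 - <<'E'
from h import *
go(425.7,338.6,3.5,153)
E
```

```text
go (425.7, 338.6, 3.5, 153) -> [2.8, -3.2, 128.7] [0.2, 0.1, 0.1] rows 3.1
```

Call:
{"api": "apply_moves", "payload": {
  "steps": [2,-2,60,0,0,0,2,-2,95,0,0,0,2,-2,120,0,0,0,2,-2,126,0,0,0,2,-2,126,0,0,0,2,-2,126,0,0,0]
}}

```text
time: 3.88
tool_pos: [426.3, 338.7, 5.6]
ee_rot: [3.139, 0.001, 2.673]
contact_force: [-0.1, -0.4, -0.1]
width: 91.6
grip_force: 0.0
```

Call:
{"api": "apply_moves", "payload": {
  "steps": [0,0,0,0,0,0,0,0,0,0,0,0,0,0,0,0,0,0,0,0,0,0,0,0,0,0,0,0,0,0,0,0,0,0,0,0,0,0,0,0,0,0,0,0,0,0,0,0,0,0,0,0,0,0,0,0,0,0,0,0],
  "gripper": 1
}}

```text
time: 4.72
tool_pos: [425.1, 338.0, 3.9]
ee_rot: [3.141, 0.0, 2.673]
contact_force: [1.0, 1.3, 1.0]
width: 37.6
grip_force: 30.0
```

```bash
python3 - <<'E'
from h import *
go(425,338,150,153); go(680,-30,290,176.6)
E
```

```text
go (425, 338, 150, 153) -> [0.1, 0.0, -146.1] [0.0, 0.0, 0.2] rows 3.5
go (680, -30, 290, 176.6) -> [-393.6, -213.2, -286.1] [0.0, 0.0, -23.4] rows 12.7
```

Call:
{"api": "apply_moves", "payload": {
  "steps": [0,0,-40,0,0,0,0,0,-80,0,0,0,-20,-11,-115,0,0,0,-55,-30,-140,0,0,-5,-90,-49,-155,0,0,-10,-125,-68,-170,0,0,-15,-160,-87,-185,0,0,-20,-195,-106,-200,0,0,-23.4,-230,-125,-215,0,0,-23.4,-265,-144,-230,0,0,-23.4]
}}

```text
time: 5.55
tool_pos: [591.0, 96.0, 230.6]
ee_rot: [-3.142, -0.001, 3.082]
contact_force: [0.1, 0.5, -2.4]
width: 37.5
grip_force: 30.0
```

Call:
{"api": "apply_moves", "payload": {
  "steps": [0,0,0,0,0,0]
}}

```text
time: 5.63
tool_pos: [596.1, 88.3, 233.2]
ee_rot: [-3.138, 0.008, 3.07]
contact_force: [0.5, -0.8, -1.3]
width: 37.5
grip_force: 30.0
```

```bash
python3 - <<'E'
from h import *
s=readout.read_state();print(s['time'],np.round(s['tool_pos'],1),np.degrees(s['ee_rot']).round(1),s['width'])
go(680,-30,290,176.6)
E
```

```text
5.6333 [596.1  88.3 233.2] [-179.8    0.4  175.9] 37.54247310727854
go (680, -30, 290, 176.6) -> [-92.6, -112.2, -55.7] [-0.2, 0.4, -0.7] rows 3.7
```

Call:
{"api": "apply_moves", "payload": {
  "steps": [-93,-112,-56,0,0,0,-93,-112,-56,0,0,0,-93,-112,-56,0,0,0,-93,-112,-56,0,0,0,-93,-112,-56,0,0,0,-93,-112,-56,0,0,0,-93,-112,-56,0,0,0,-93,-112,-56,0,0,0]
}}

```text
time: 6.3
tool_pos: [675.9, -17.4, 285.0]
ee_rot: [3.141, -0.002, 3.084]
contact_force: [-0.2, -0.2, -1.6]
width: 37.8
grip_force: 30.0
```

```bash
python3 - <<'E'
from h import *
s=readout.read_state();print(s['time'],np.round(s['tool_pos'],1),np.degrees(s['ee_rot']).round(1),s['width'])
im,c=snap('wrist','w3.png');np.savez('w3.npz',K=c['intrinsics'],T=c['extrinsics'])
for n in ['board','volume','reverb','drive','supply']:
    print(n,[(round(r['score'],2),np.round(r['at']).tolist()) for r in models.spot_in('wrist',n)[:3]])
cv2.imwrite('pics/w3b.png',cv2.resize(im[:,:,::-1],(800,600),interpolation=cv2.INTER_CUBIC))
E
```

```text
6.3 [675.9 -17.4 285. ] [ 1.799e+02 -1.000e-01  1.767e+02] 37.77690181573148
board [(0.57, [578.0, -37.0, 23.0])]
volume [(0.94, [527.0, 101.0, 63.0])]
reverb [(0.28, [775.0, 103.0, 52.0])]
drive [(0.93, [589.0, -333.0, 30.0]), (0.63, [596.0, 335.0, 17.0]), (0.53, [531.0, 98.0, 67.0])]
supply [(0.2, [578.0, -38.0, 24.0])]
```

View pics/w3b.png

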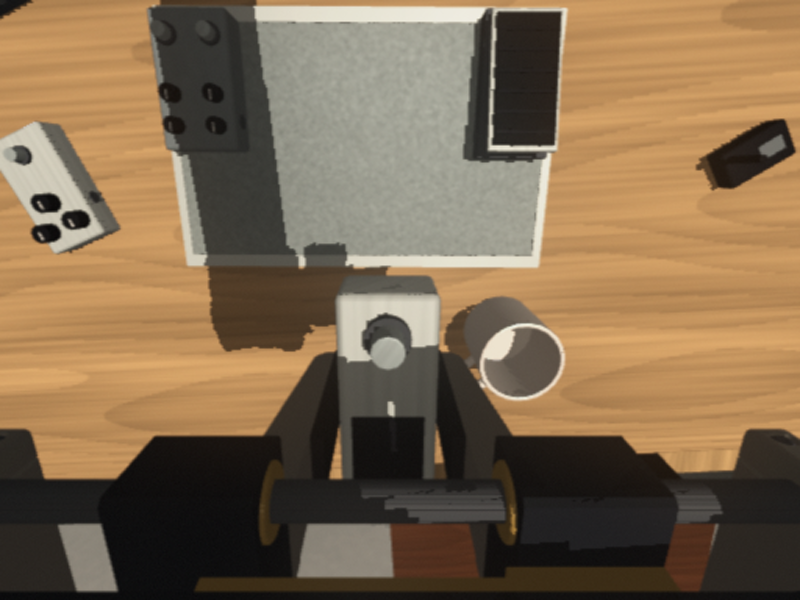

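The whole board is in view: BL (540,266), BR (188,266), FL (567,8). The volume treadle's rear edge runs (490,150)-(556,150), and the reverb top's rear edge is near y=150. The tuner hangs straight in the grip. The drive is at the left edge of the picture and the receiver at the right.

```bash
python3 - <<'E'
from h import *
w=ld('w3.npz');f=.64
for n,u,v,z in [('BL',540,266,20),('BR',188,266,20),('FL',567,8,20),('FR?',149,7,20),('vol bl',556,150,80),('vol br',490,150,80),('vol base br',466,158,20),('vol base fr',482,10,20),('rev br top',165,150,56),('rev bl top',238,150,56),('rev bl base',248,150,20),('rev fr',149,9,56),('rev fl',228,9,56)]:
    print(n,onz(w,u*f,v*f,z).round(1)[:2])
im=cv2.imread('pics/w3.png')
a=cv2.resize(im[0:180,80:380],(800,480),interpolation=cv2.INTER_CUBIC)
a=cv2.convertScaleAbs(a,alpha=1.6,beta=40);cv2.imwrite('pics/w3c.png',a)
E
```

```text
BL [693.7 141.3]
BR [ 672.3 -224. ]
FL [462.4 154.3]
FR? [ 440.4 -212.9]
vol bl [581.8 128.8]
vol br [578.6  74.1]
vol base br [582.6  64.9]
vol base fr [459.6  79.5]
rev br top [ 561.2 -206.4]
rev bl top [ 564.9 -142.2]
rev bl base [ 563.1 -144.3]
rev fr [ 454.3 -196.6]
rev fl [ 457.9 -133. ]
```

View pics/w3c.png

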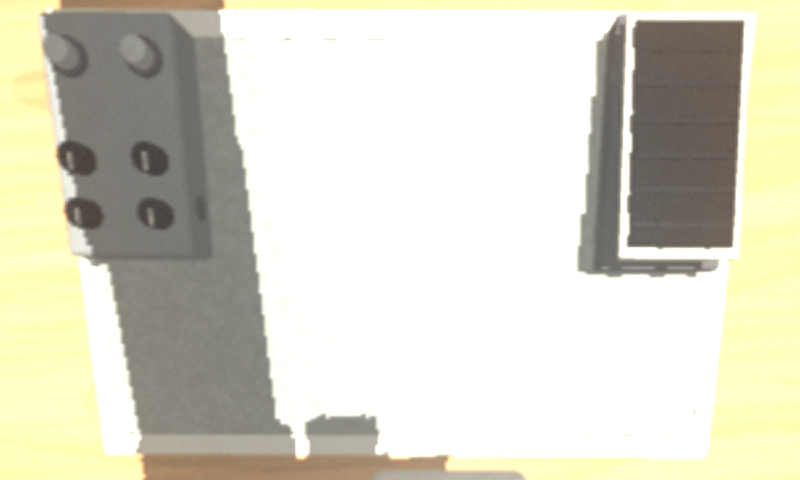

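```bash
cat >> h.py <<'E'
C=np.array([567.4,-35.5]);BY=-3.3
def bw(x,y):
    a=np.radians(BY);return C+np.array([[np.cos(a),-np.sin(a)],[np.sin(a),np.cos(a)]])@[x,y]
E
python3 - <<'E'
from h import *
t=bw(-50,48);print(t)
go(*t,100,176.7); go(*t,24.5,176.7)
E
```

```text
[520.24598246  15.29860855]
go (np.float64(520.2459824633578), np.float64(15.29860854545172), 100, 176.7) -> [158.2, 24.7, 186.2] [0.0, -0.0, -0.1] rows 5.9
go (np.float64(520.2459824633578), np.float64(15.29860854545172), 24.5, 176.7) -> [158.2, 24.7, 261.7] [0.0, -0.0, -0.1] rows 7.4
```

Call:
{"api": "apply_moves", "payload": {
  "steps": [35,5,20,0,0,0,70,11,40,0,0,0,105,16,60,0,0,0,140,22,80,0,0,0,158,25,115,0,0,0,158,25,150,0,0,0,158,25,185,0,0,0,158,25,215,0,0,0,158,25,235,0,0,0,158,25,240,0,0,0]
}}

```text
time: 7.43
tool_pos: [518.4, 15.1, 43.2]
ee_rot: [-3.141, -0.005, 3.082]
contact_force: [-0.7, -1.0, -1.2]
width: 37.8
grip_force: 30.0
```

Call:
{"api": "apply_moves", "payload": {
  "steps": [0,0,5,0,0,0,0,0,8,0,0,0,0,0,8,0,0,0]
}}

```text
time: 7.68
tool_pos: [521.5, 15.1, 38.9]
ee_rot: [3.141, 0.001, 3.082]
contact_force: [0.3, 0.6, -1.0]
width: 37.9
grip_force: 30.0
```

```bash
python3 - <<'E'
from h import *
s=readout.read_state();print(s['time'],np.degrees(s['ee_rot']).round(1))
t=bw(-50,48)
go(*t,24.5,176.7)
E
```

```text
7.6833 [1.800e+02 1.000e-01 1.766e+02]
go (np.float64(520.2459824633578), np.float64(15.29860854545172), 24.5, 176.7) -> [1.3, 0.1, 14.4] [0.0, 0.1, -0.1] rows 0.3
```

Lower until it touches the board, then let go with a partial opening.

Call:
{"api": "apply_moves", "payload": {
  "steps": [0,0,4,0,0,0,0,0,8,0,0,0,0,0,11,0,0,0,0,0,13,0,0,0,0,0,13,0,0,0,0,0,13,0,0,0]
}}

```text
time: 8.18
tool_pos: [520.7, 15.0, 25.1]
ee_rot: [-3.142, -0.0, 3.082]
contact_force: [0.3, 1.2, -1.6]
width: 37.9
grip_force: 30.0
```

Call:
{"api": "apply_moves", "payload": {
  "steps": [0,0,1,0,0,0,0,0,2,0,0,0,0,0,2,0,0,0,0,0,2,0,0,0]
}}

```text
time: 8.52
tool_pos: [521.0, 15.1, 23.9]
ee_rot: [3.141, 0.0, 3.082]
contact_force: [-1.2, 0.8, 5.8]
width: 38.1
grip_force: 30.0
```

Call:
{"api": "apply_moves", "payload": {
  "steps": [0,0,0,0,0,0,0,0,0,0,0,0,0,0,0,0,0,0,0,0,0,0,0,0,0,0,0,0,0,0],
  "gripper": 0.42
}}

```text
time: 8.93
tool_pos: [520.8, 15.0, 23.1]
ee_rot: [-3.142, 0.0, 3.082]
contact_force: [0.3, 0.2, -0.2]
width: 53.2
grip_force: 0.0
```

```bash
python3 - <<'E'
from h import *
go(589,-336,230,24)
E
```

```text
go (589, -336, 230, 24) -> [-89.1, -346.3, -206.9] [0.0, 0.0, 152.6] rows 21.3
```

Call:
{"api": "apply_moves", "payload": {
  "steps": [0,0,-40,0,0,0,0,0,-80,0,0,0,0,0,-120,0,0,7,0,0,-160,0,0,14,-10,-39,-190,0,0,21,-20,-77,-207,0,0,28,-30,-116,-207,0,0,35,-40,-154,-207,0,0,42,-50,-193,-207,0,0,49,-60,-231,-207,0,0,56]
}}

```text
time: 9.77
tool_pos: [566.7, -219.7, 230.7]
ee_rot: [3.141, 0.0, 2.099]
contact_force: [0.2, 0.4, -0.0]
width: 53.6
grip_force: 0.0
```

```bash
python3 - <<'E'
from h import *
s=readout.read_state();print(s['time'],s['q'])
go(589,-336,230,24)
E
```

```text
9.7667 [-0.09163339  0.40531179  0.53451877  1.72407623 -0.23116908  1.07431358
  1.04622519]
go (589, -336, 230, 24) -> [-111.7, -39.4, 0.7] [0.1, -0.0, 96.3] rows 13.4
```

Call:
{"api": "apply_moves", "payload": {
  "steps": [-112,-39,0,0,0,95,-112,-39,0,0,0,95,-112,-39,0,0,0,95,-112,-39,0,0,0,95,-112,-39,0,0,0,95,-112,-39,0,0,0,95,-112,-39,0,0,0,95,-112,-39,0,0,0,95,-112,-39,0,0,0,95,-112,-39,0,0,0,95],
  "gripper": 0
}}

```text
time: 10.6
tool_pos: [589.9, -334.1, 229.8]
ee_rot: [-3.141, -0.0, 0.848]
contact_force: [0.3, 0.6, -0.4]
width: 92.1
grip_force: 0.0
```

Call:
{"api": "apply_moves", "payload": {
  "steps": [0,0,0,0,0,28,0,0,0,0,0,28,0,0,0,0,0,28,0,0,0,0,0,28,0,0,0,0,0,28,0,0,0,0,0,28]
}}

```text
time: 11.1
tool_pos: [589.9, -334.0, 229.8]
ee_rot: [-3.141, 0.001, 0.369]
contact_force: [0.0, -1.2, -0.1]
width: 91.7
grip_force: 0.0
```

```bash
python3 - <<'E'
from h import *
s=readout.read_state();print(s['time'],np.round(s['tool_pos'],1),np.degrees(s['ee_rot']).round(1),s['q'][6])
im,c=snap('wrist','w4.png');np.savez('w4.npz',K=c['intrinsics'],T=c['extrinsics'])
for n in ['drive','supply','tuner','reverb']: print(n,[(round(r['score'],2),r['at']) for r in models.spot_in('wrist',n)[:2]])
cv2.imwrite('pics/w4b.png',cv2.resize(im[:,:,::-1],(800,600),interpolation=cv2.INTER_CUBIC))
E
```

```text
11.1 [ 589.9 -334.   229.8] [-180.     0.    21.1] -0.3057342659813156
drive [(0.66, [599.9, -341.8, 29.2])]
supply [(0.88, [601.5, -502.3, 31.1]), (0.66, [420.5, -366.6, 35.7])]
tuner [(0.57, [549.7, -1.2, 26.9])]
reverb [(0.79, [521.6, -172.2, 58.6])]
```

View pics/w4b.png

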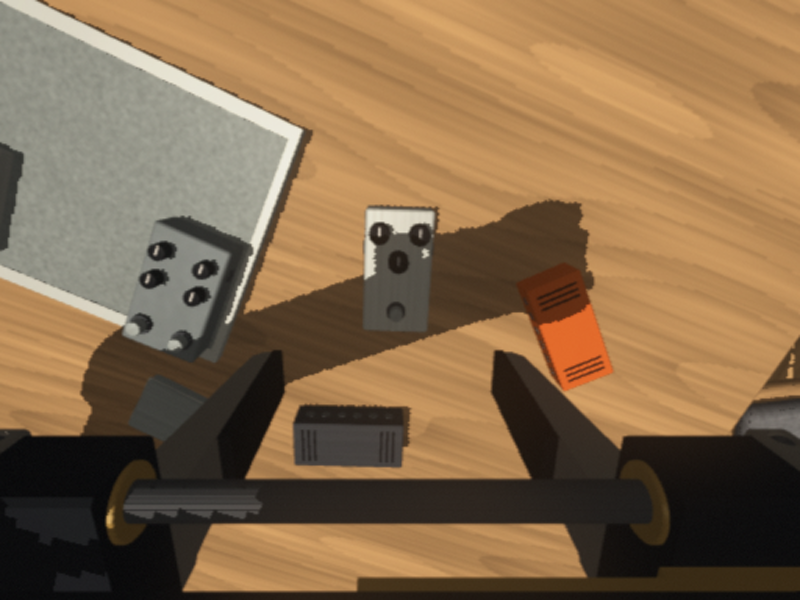

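The drive is at (363..436, 208..332) with its footswitch at the lower end, towards the robot. The supply's top is at (294..404, 423..466). The orange look-alike at (565,325) is well to the right.

```bash
python3 - <<'E'
from h import *
w=ld('w4.npz');w3=ld('w3.npz');f=.64
rect(w,[(363,330),(428,332),(436,208),(367,208)],31)
for a,b in [((16,155),(396,313)),((45,203),(397,260)),((45,233),(380,232)),((75,219),(420,233)),((118,228),(367,208)),((72,252),(436,208))]:
    print(tri([(w3,np.array(a)*f),(w,np.array(b)*f)]))
rect(w,[(294,423),(296,466),(402,466),(404,423)],35)
print('rev',[onz(w,u*f,v*f,z).round(1)[:2] for u,v,z in [(305,131,20),(177,219,56),(240,240,56),(124,332,56),(205,360,56)]])
go(592,-337,60,23)
E
```

```text
centre [ 589.7 -343.4] len 111.5 wid 59.3 yaw 18.8
(array([ 555.7, -354.4,   36.9]), np.float64(0.6))
(array([ 600.7, -337.5,   40. ]), np.float64(0.7))
(array([ 624.1, -313.8,   80.2]), np.float64(0.6))
(array([ 621.9, -354.3,  -17.3]), np.float64(2.4))
(array([ 630. , -297.5,    3.7]), np.float64(1.1))
(array([ 652.7, -356.6,   -1.5]), np.float64(1.5))
centre [ 408.2 -361.9] len 108.0 wid 50.3 yaw -68.8
rev [array([ 671. , -228.3]), array([ 571.8, -160.4]), array([ 573.6, -211.6]), array([ 460.3, -139.2]), array([ 459.7, -210.8])]
go (592, -337, 60, 23) -> [0.9, 3.3, 170.2] [-0.0, -0.0, -2.0] rows 4.1
```

```bash
python3 - <<'E'
from h import *
go(590,-343,3.5,18.8)
E
```

```text
go (590, -343, 3.5, 18.8) -> [-3.1, 8.2, 226.7] [-0.0, -0.0, 2.2] rows 5.4
```

Call:
{"api": "apply_moves", "payload": {
  "steps": [-3,8,40,0,0,2,-3,8,80,0,0,2,-3,8,120,0,0,2,-3,8,160,0,0,2,-3,8,195,0,0,2,-3,8,215,0,0,2,-3,8,225,0,0,2,-3,8,226,0,0,2,-3,8,226,0,0,2]
}}

```text
time: 12.1
tool_pos: [590.4, -343.4, 4.9]
ee_rot: [3.141, -0.001, 0.331]
contact_force: [0.4, -0.2, 1.1]
width: 92.1
grip_force: 0.0
```

Call:
{"api": "apply_moves", "payload": {
  "steps": [0,0,0,0,0,0,0,0,0,0,0,0,0,0,0,0,0,0,0,0,0,0,0,0,0,0,0,0,0,0,0,0,0,0,0,0,0,0,0,0,0,0,0,0,0,0,0,0],
  "gripper": 1
}}

```text
time: 12.77
tool_pos: [590.4, -342.9, 4.8]
ee_rot: [3.141, -0.001, 0.331]
contact_force: [-0.4, 1.3, 5.7]
width: 59.6
grip_force: 30.0
```

```bash
python3 - <<'E'
from h import *
go(440,-20,290,-3.3)
E
```

```text
go (440, -20, 290, -3.3) -> [-37.1, -354.1, -285.3] [0.0, -0.0, 22.3] rows 10.9
```

Call:
{"api": "apply_moves", "payload": {
  "steps": [0,0,-40,0,0,0,0,0,-80,0,0,0,0,0,-120,0,0,0,-3,-25,-150,0,0,3,-7,-60,-170,0,0,7,-11,-96,-190,0,0,11,-15,-132,-210,0,0,15,-19,-168,-230,0,0,19,-23,-204,-250,0,0,22,-27,-240,-270,0,0,22]
}}

```text
time: 13.6
tool_pos: [486.4, -125.8, 271.9]
ee_rot: [-3.141, 0.003, -0.056]
contact_force: [0.6, 1.4, -1.4]
width: 60.0
grip_force: 30.0
```

```bash
python3 - <<'E'
from h import *
s=readout.read_state();print(s['time'],s['width'])
go(440,-20,290,-3.3)
E
```

```text
13.6 59.97370878390021
go (440, -20, 290, -3.3) -> [-52.3, -103.1, -17.9] [-0.0, 0.1, 0.1] rows 2.8
```

Call:
{"api": "apply_moves", "payload": {
  "steps": [-52,-100,-18,0,0,0,-52,-100,-18,0,0,0,-52,-100,-18,0,0,0,-52,-100,-18,0,0,0,-52,-100,-18,0,0,0,-52,-100,-18,0,0,0]
}}

```text
time: 14.1
tool_pos: [440.4, -21.8, 290.3]
ee_rot: [-3.136, -0.0, -0.046]
contact_force: [0.8, -1.1, -3.1]
width: 59.6
grip_force: 30.0
```

```bash
python3 - <<'E'
from h import *
s=readout.read_state();print(s['time'],np.round(s['tool_pos'],1),np.degrees(s['ee_rot']).round(1),s['width'])
im,c=snap('wrist','w5.png');np.savez('w5.npz',K=c['intrinsics'],T=c['extrinsics'])
for n in ['tuner','volume','reverb','board']: print(n,[(round(r['score'],2),r['at']) for r in models.spot_in('wrist',n)[:2]])
cv2.imwrite('pics/w5b.png',cv2.resize(im[:,:,::-1],(800,600),interpolation=cv2.INTER_CUBIC))
E
```

```text
14.1 [440.4 -21.8 290.3] [-179.7   -0.    -2.7] 59.63463945382384
tuner [(0.62, [526.8, 14.0, 50.9])]
volume [(0.55, [537.9, 103.2, 65.0])]
reverb [(0.87, [516.2, -166.9, 58.7]), (0.24, [367.8, -188.3, 21.9])]
board [(0.97, [598.6, -46.0, 21.7])]
```

View pics/w5b.png

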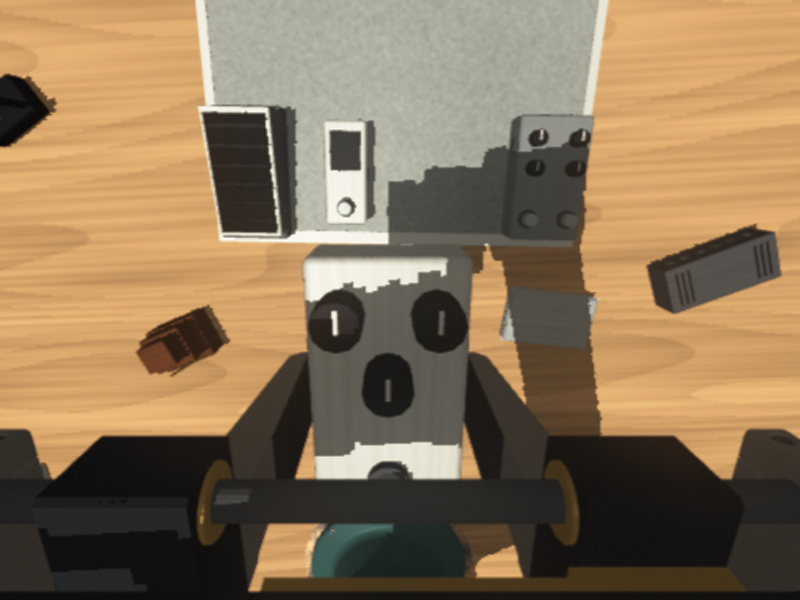

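The tuner stands square between the volume pedal and the free gap, at (325..368, 121..223). The reverb is at (505..592, 115..240), and the drive is held straight with its switch to the front.

```bash
python3 - <<'E'
from h import *
w=ld('w5.npz');f=.64
rect(w,[(328,223),(365,222),(368,122),(325,121)],51)
a=np.radians(BY);R=np.array([[np.cos(a),-np.sin(a)],[np.sin(a),np.cos(a)]])
for n,u,v,z in [('FL',220,241,20),('FR',580,245,20),('vol bl',200,107,80),('vol br',269,107,80),('rev bl',514,115,56),('rev br',592,116,56),('rev fr',580,241,56),('rev fl',505,238,56),('rev fl base',504,239,20)]:
    p=onz(w,u*f,v*f,z)[:2]; print(n,p.round(1),(R.T@(p-C)).round(1))
p=bw(-50,-38);print(p);go(*p,60,-3.3)
E
```

```text
centre [521.6  13.8] len 88.8 wid 36.7 yaw -4.3
FL [460.9 153.1] [-117.1  182.1]
FR [ 439.7 -219.2] [-116.9 -190.8]
vol bl [579.5 126.9] [  2.7 162.9]
vol br [576.8  70.4] [  3.3 106.3]
rev bl [ 563.6 -136.3] [   2.  -100.8]
rev br [ 559.6 -204. ] [   1.9 -168.7]
rev fr [ 450.4 -203.1] [-107.2 -174.1]
rev fl [ 456.5 -132.2] [-105.2 -102.9]
rev fl base [ 449.5 -140.6] [-111.6 -111.7]
[515.29547614 -70.55878768]
go (np.float64(515.295476144835), np.float64(-70.55878768335472), 60, -3.3) -> [76.1, 39.1, 230.1] [0.1, 0.0, 0.1] rows 5.9
```

Call:
{"api": "apply_moves", "payload": {
  "steps": [30,15,20,0,0,0,55,28,50,0,0,0,76,39,80,0,0,0,76,39,115,0,0,0,76,39,150,0,0,0,76,39,185,0,0,0,76,39,215,0,0,0,76,39,235,0,0,0,76,39,250,0,0,0,76,39,250,0,0,0]
}}

```text
time: 15.18
tool_pos: [512.7, -70.3, 36.1]
ee_rot: [3.137, 0.008, -0.056]
contact_force: [-0.5, 0.5, -3.2]
width: 59.7
grip_force: 30.0
```

```bash
python3 - <<'E'
from h import *
s=readout.read_state();print(s['time'],np.degrees(s['ee_rot']).round(1),s['width'])
p=bw(-50,-38.5);go(*p,25,-3.3)
E
```

```text
15.1833 [179.8   0.4  -3.2] 59.74135762585838
go (np.float64(515.2666941313553), np.float64(-71.05795859166173), 25, -3.3) -> [2.6, 0.5, 11.1] [0.2, 0.4, 0.1] rows 0.3
```

Call:
{"api": "apply_moves", "payload": {
  "steps": [0,0,0,0,0,0,0,0,4,0,0,0,0,0,8,0,0,0,0,0,12,0,0,0,0,0,14,0,0,0,0,0,14,0,0,0,0,0,14,0,0,0]
}}

```text
time: 15.77
tool_pos: [515.7, -68.0, 26.7]
ee_rot: [3.141, -0.001, -0.053]
contact_force: [1.1, -0.4, -2.7]
width: 59.8
grip_force: 30.0
```

Call:
{"api": "apply_moves", "payload": {
  "steps": [0,3,0,0,0,0,0,3,1,0,0,0,0,3,2.5,0,0,0,0,3,2.5,0,0,0,0,3,2.5,0,0,0]
}}

```text
time: 16.18
tool_pos: [515.7, -71.6, 24.7]
ee_rot: [-3.142, -0.001, -0.054]
contact_force: [-2.4, 0.2, 6.2]
width: 59.4
grip_force: 30.0
```

Call:
{"api": "apply_moves", "payload": {
  "steps": [0,0,0,0,0,0,0,0,0,0,0,0,0,0,0,0,0,0,0,0,0,0,0,0,0,0,0,0,0,0],
  "gripper": 0.22
}}

```text
time: 16.6
tool_pos: [515.5, -71.2, 24.0]
ee_rot: [3.141, -0.001, -0.053]
contact_force: [0.1, -0.0, 0.4]
width: 71.7
grip_force: 0.0
```

```bash
python3 - <<'E'
from h import *
go(408,-362,200,21); go(408,-362,200,-159)
E
```

```text
go (408, -362, 200, 21) -> [-91.8, 296.2, -176.0] [0.0, -0.0, -24.0] rows 8.5
go (408, -362, 200, -159) -> [-91.8, 296.2, -176.0] [-0.0, -0.0, 156.0] rows 21.8
```

Call:
{"api": "apply_moves", "payload": {
  "steps": [0,0,-40,0,0,0,0,0,-80,0,0,0,0,0,-120,0,0,-7,-10,33,-150,0,0,-14,-22,72,-176,0,0,-21,-34,111,-176,0,0,-28,-47,150,-176,0,0,-35,-59,189,-176,0,0,-42,-71,228,-176,0,0,-49,-83,267,-176,0,0,-56]
}}

```text
time: 17.43
tool_pos: [423.2, -319.4, 200.3]
ee_rot: [3.141, -0.001, 0.905]
contact_force: [0.3, 0.0, 0.3]
width: 71.6
grip_force: 0.0
```

```bash
python3 - <<'E'
from h import *
go(408,-362,200,111)
E
```

```text
go (408, -362, 200, 111) -> [-42.9, 14.3, 0.3] [0.1, -0.0, -59.1] rows 8.3
```

Call:
{"api": "apply_moves", "payload": {
  "steps": [-43,14,0,0,0,-58,-43,14,0,0,0,-58,-43,14,0,0,0,-58,-43,14,0,0,0,-58,-43,14,0,0,0,-58,-43,14,0,0,0,-58,-43,14,0,0,0,-58,-43,14,0,0,0,-58,-43,14,0,0,0,-58,-43,14,0,0,0,-58],
  "gripper": 0
}}

```text
time: 18.27
tool_pos: [408.1, -360.4, 200.1]
ee_rot: [3.141, 0.0, 1.909]
contact_force: [-0.5, -0.3, -0.1]
width: 91.8
grip_force: 0.0
```

```bash
python3 - <<'E'
from h import *
s=readout.read_state();print(s['time'],np.round(s['tool_pos'],1),np.degrees(s['ee_rot']).round(1),s['q'][6])
im,c=snap('wrist','w6.png');np.savez('w6.npz',K=c['intrinsics'],T=c['extrinsics'])
for n in ['supply','drive','tuner']: print(n,[(round(r['score'],2),r['at']) for r in models.spot_in('wrist',n)[:2]])
cv2.imwrite('pics/w6b.png',cv2.resize(im[:,:,::-1],(800,600),interpolation=cv2.INTER_CUBIC))
E
```

```text
18.2667 [ 408.1 -360.4  200.1] [180.    0.  109.4] 1.236211678538955
supply [(0.66, [569.7, -505.5, 17.1]), (0.59, [406.5, -360.7, 38.0])]
drive [(0.53, [561.7, -101.8, 30.1])]
tuner [(0.7, [506.9, -173.0, 57.5])]
```

View pics/w6b.png

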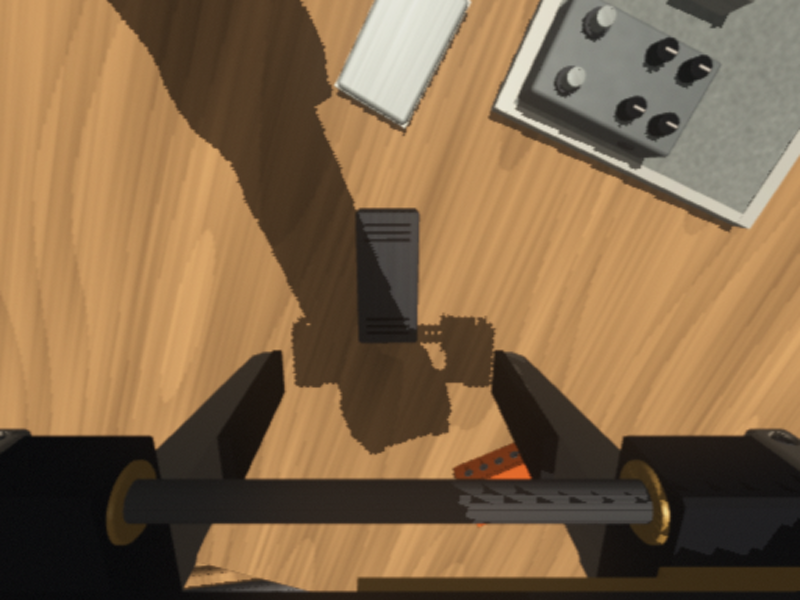

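The supply lies between the fingers with its top at (358..419, 210..341) and nothing close beside it. The tin and the board corner are clear, and the orange one is behind.

```bash
python3 - <<'E'
from h import *
w=ld('w6.npz');w4=ld('w4.npz');f=.64
rect(w,[(359,341),(418,340),(419,210),(358,210)],35)
for a,b in [((294,423),(419,210)),((404,423),(418,340)),((402,466),(359,341)),((296,466),(358,210))]: print(tri([(w4,np.array(a)*f),(w,np.array(b)*f)]))
go(408,-361,6,110.5)
E
```

```text
centre [ 407.1 -358.9] len 108.2 wid 48.4 yaw 109.4
(array([ 411.3, -301.6,   33.3]), np.float64(2.1))
(array([ 449.2, -403.9,   30.8]), np.float64(1.5))
(array([ 401.8, -420.9,   31.6]), np.float64(1.1))
(array([ 366.8, -317.7,   36.7]), np.float64(3.2))
go (408, -361, 6, 110.5) -> [-0.5, -0.4, 194.0] [-0.0, 0.0, -1.1] rows 4.7
```

Call:
{"api": "apply_moves", "payload": {
  "steps": [0,-1,40,0,0,0,0,-1,80,0,0,0,0,-1,120,0,0,0,0,-1,155,0,0,0,0,-1,180,0,0,0,0,-1,193,0,0,0,0,-1,195,0,0,0,0,-1,195,0,0,0]
}}

```text
time: 19.13
tool_pos: [407.3, -361.1, 5.0]
ee_rot: [-3.141, 0.0, 1.911]
contact_force: [-0.5, -0.3, 0.2]
width: 91.8
grip_force: 0.0
```

Call:
{"api": "apply_moves", "payload": {
  "steps": [0,0,0,0,0,0,0,0,0,0,0,0,0,0,0,0,0,0,0,0,0,0,0,0,0,0,0,0,0,0,0,0,0,0,0,0,0,0,0,0,0,0,0,0,0,0,0,0],
  "gripper": 1
}}

```text
time: 19.8
tool_pos: [407.7, -360.8, 5.4]
ee_rot: [3.141, 0.001, 1.912]
contact_force: [-0.3, 0.4, 3.9]
width: 49.8
grip_force: 30.0
```

```bash
python3 - <<'E'
from h import *
p=bw(66,-38.5);print(p);go(*p,200,86.7)
E
```

```text
[631.07434486 -77.73538572]
go (np.float64(631.0743448585825), np.float64(-77.73538571897154), 200, 86.7) -> [191.9, 305.3, -194.5] [0.0, 0.0, 22.8] rows 9.8
```

Call:
{"api": "apply_moves", "payload": {
  "steps": [0,0,-40,0,0,0,0,0,-80,0,0,0,0,0,-120,0,0,0,19,31,-145,0,0,4,39,62,-165,0,0,8,59,93,-185,0,0,12,79,125,-195,0,0,16,99,157,-195,0,0,20,119,189,-195,0,0,22.8,139,221,-195,0,0,22.8]
}}

```text
time: 20.63
tool_pos: [569.4, -153.6, 199.5]
ee_rot: [-3.141, 0.0, 1.512]
contact_force: [-0.0, 0.1, -3.7]
width: 49.7
grip_force: 30.0
```

```bash
python3 - <<'E'
from h import *
p=bw(66,-38.5);go(*p,200,86.7)
E
```

```text
go (np.float64(631.0743448585825), np.float64(-77.73538571897154), 200, 86.7) -> [79.4, 57.1, -0.6] [-0.1, 0.0, -0.1] rows 2.3
```

Call:
{"api": "apply_moves", "payload": {
  "steps": [79,57,0,0,0,0,79,57,0,0,0,0,79,57,0,0,0,0,79,57,0,0,0,0,79,57,0,0,0,0,79,57,0,0,0,0]
}}

```text
time: 21.13
tool_pos: [629.3, -81.5, 199.2]
ee_rot: [-3.14, 0.002, 1.512]
contact_force: [0.4, -0.2, -4.0]
width: 49.8
grip_force: 30.0
```

```bash
python3 - <<'E'
from h import *
s=readout.read_state();print(s['time'],np.round(s['tool_pos'],1),np.degrees(s['ee_rot']).round(1),s['width'])
im,c=snap('wrist','w7.png');np.savez('w7.npz',K=c['intrinsics'],T=c['extrinsics'])
for n in ['drive','tuner','reverb']: print(n,[(round(r['score'],2),r['at']) for r in models.spot_in('wrist',n)[:2]])
cv2.imwrite('pics/w7b.png',cv2.resize(im[:,:,::-1],(800,600),interpolation=cv2.INTER_CUBIC))
p=bw(66,-38.5);go(*p,26,86.7)
E
```

```text
21.1333 [629.3 -81.5 199.2] [-1.799e+02  1.000e-01  8.660e+01] 49.80084857815142
drive [(0.93, [520.6, -66.8, 49.6])]
tuner [(0.56, [527.6, 16.6, 50.7])]
reverb [(0.66, [495.9, -151.8, 57.8]), (0.5, [365.0, -182.2, 20.5])]
go (np.float64(631.0743448585825), np.float64(-77.73538571897154), 26, 86.7) -> [4.0, 0.9, 174.1] [0.0, 0.0, -0.1] rows 4.2
```

View pics/w7b.png

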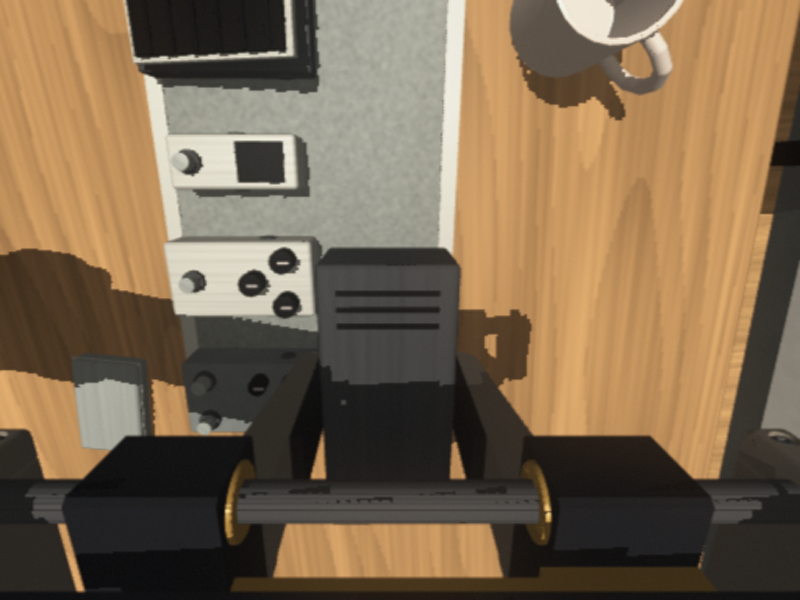

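The row is volume, tuner (170..298, 137..190), drive (168..316, 241..316), reverb, all square. The supply is held straight, ready to go behind the drive, and the mug is clear.

```bash
python3 - <<'E'
from h import *
w=ld('w7.npz')
rect(w,[(170,242),(176,315),(315,315),(313,241)],51)
rect(w,[(170,138),(174,188),(297,190),(296,137)],51)
f=.64;print([onz(w,u*f,v*f,20).round(1)[:2].tolist() for u,v in [(465,0),(440,246)]])
E
```

```text
centre [517.3 -70.5] len 108.4 wid 58.2 yaw -3.2
centre [524.1  13.6] len 88.3 wid 34.8 yaw -3.6
[[693.3, 113.4], [671.9, -59.2]]
```

Call:
{"api": "apply_moves", "payload": {
  "steps": [4,2,40,0,0,0,4,2,80,0,0,0,4,2,110,0,0,0,4,2,140,0,0,0,4,2,157,0,0,0,4,2,167,0,0,0,4,2,171,0,0,0,4,2,171,0,0,0,4,2,171,0,0,0]
}}

```text
time: 22.08
tool_pos: [633.8, -76.9, 30.3]
ee_rot: [3.139, 0.0, 1.513]
contact_force: [0.2, 0.2, -3.1]
width: 49.8
grip_force: 30.0
```

Call:
{"api": "apply_moves", "payload": {
  "steps": [0,0,2,0,0,0,0,0,4,0,0,0,0,0,5,0,0,0,0,0,5,0,0,0,0,0,5,0,0,0]
}}

```text
time: 22.5
tool_pos: [633.7, -76.3, 25.5]
ee_rot: [3.139, -0.0, 1.514]
contact_force: [-2.8, 1.7, 7.6]
width: 49.7
grip_force: 30.0
```

Contact with the board shows in the force reading. I'll let go with a small opening and rise.

Call:
{"api": "apply_moves", "payload": {
  "steps": [0,0,0,0,0,0,0,0,0,0,0,0,0,0,0,0,0,0,0,0,0,0,0,0,0,0,0,0,0,0],
  "gripper": 0.32
}}

```text
time: 22.92
tool_pos: [632.9, -76.4, 23.9]
ee_rot: [3.141, 0.001, 1.514]
contact_force: [0.5, -0.2, 0.2]
width: 62.5
grip_force: 0.0
```

Call:
{"api": "apply_moves", "payload": {
  "steps": [0,0,-30,0,0,0,0,0,-70,0,0,0,0,0,-110,0,0,0,0,0,-150,0,0,0,0,0,-190,0,0,0,0,0,-190,0,0,0]
}}

```text
time: 23.42
tool_pos: [637.2, -77.7, 222.5]
ee_rot: [3.128, -0.0, 1.513]
contact_force: [1.0, -1.1, -0.0]
width: 62.8
grip_force: 0.0
```

```bash
python3 - <<'E'
from h import *
s=readout.read_state();print(s['time'],s['q'])
go(592,346,210,120.5)
E
```

```text
23.4167 [-0.41361511  0.49456075  0.67156341  1.66299501 -0.34190338  1.08951172
  0.29824567]
go (592, 346, 210, 120.5) -> [420.4, -69.6, 11.6] [0.8, 0.2, -33.8] rows 10.2
```

Call:
{"api": "apply_moves", "payload": {
  "steps": [420,-70,12,0,0,-34,420,-70,12,0,0,-34,420,-70,12,0,0,-34,420,-70,12,0,0,-34,420,-70,12,0,0,-34,420,-70,12,0,0,-34,420,-70,12,0,0,-34,420,-70,12,0,0,-34,420,-70,12,0,0,-34,420,-70,12,0,0,-34],
  "gripper": 0
}}

```text
time: 24.25
tool_pos: [587.3, 339.7, 201.8]
ee_rot: [3.141, 0.0, 2.107]
contact_force: [1.0, 0.5, 0.8]
width: 92.1
grip_force: 0.0
```

```bash
python3 - <<'E'
from h import *
go(592,346,200,120.5)
E
```

```text
go (592, 346, 200, 120.5) -> [3.0, 7.3, 1.8] [0.0, 0.0, 0.2] rows 0.2
```

Call:
{"api": "apply_moves", "payload": {
  "steps": [3,5,0,0,0,0,3,5,0,0,0,0,3,5,0,0,0,0]
}}

```text
time: 24.5
tool_pos: [590.7, 342.2, 201.4]
ee_rot: [-3.141, 0.002, 2.107]
contact_force: [1.5, -0.8, -0.1]
width: 92.0
grip_force: 0.0
```

```bash
python3 - <<'E'
from h import *
s=readout.read_state();print(s['time'],np.round(s['tool_pos'],1),np.degrees(s['ee_rot']).round(1))
im,c=snap('wrist','w8.png');np.savez('w8.npz',K=c['intrinsics'],T=c['extrinsics'])
print([(round(r['score'],2),r['at']) for r in models.spot_in('wrist','receiver')[:2]])
cv2.imwrite('pics/w8b.png',cv2.resize(im[:,:,::-1],(800,600),interpolation=cv2.INTER_CUBIC))
E
```

```text
24.5 [590.7 342.2 201.4] [-1.799e+02  1.000e-01  1.207e+02]
[(0.59, [596.6, 343.7, 18.0]), (0.5, [626.2, -27.1, 31.9])]
```

View pics/w8b.png

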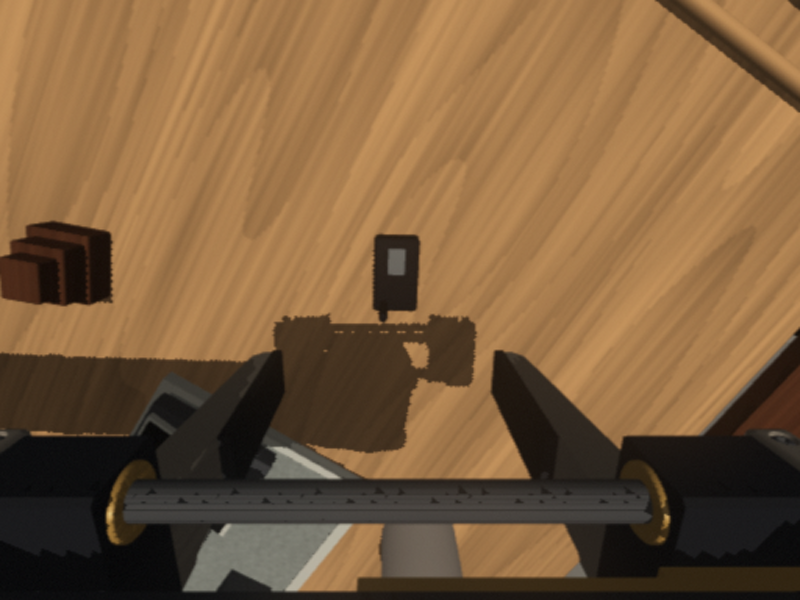

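The receiver lies between the fingers with its top at (374..418, 237..310) and its antenna at the lower left end (383,318). Its surroundings are clear.

```bash
python3 - <<'E'
from h import *
w=ld('w8.npz');w1=ld('w1.npz');f=.64
rect(w,[(374,310),(418,310),(418.5,237),(374,237)],22)
for a,b in [((489,282),(374,237)),((524,283),(418,237)),((519,337),(418,310)),((485,336),(374,310)),((503,343),(383,318))]: print(tri([(w1,np.array(a)*f),(w,np.array(b)*f)]))
go(592.5,346,4,120.5)
E
```

```text
centre [595.  346.6] len 62.9 wid 37.2 yaw 120.9
(array([563.8, 362.7,   6.4]), np.float64(0.9))
(array([594.5, 382.9,  18.5]), np.float64(0.8))
(array([629.2, 327. ,  15.2]), np.float64(0.8))
(array([596.8, 305.7,   8.2]), np.float64(0.1))
(array([599.4, 318.4,  54.9]), np.float64(0.9))
go (592.5, 346, 4, 120.5) -> [4.7, 3.9, 198.0] [-0.0, 0.1, 0.1] rows 4.8
```

Call:
{"api": "apply_moves", "payload": {
  "steps": [2,5,40,0,0,0,2,5,80,0,0,0,2,5,120,0,0,0,2,5,155,0,0,0,2,5,180,0,0,0,2,5,192,0,0,0,2,5,195,0,0,0,2,5,195,0,0,0]
}}

```text
time: 25.27
tool_pos: [594.8, 345.8, 7.3]
ee_rot: [3.142, 0.001, 2.105]
contact_force: [0.7, -0.2, -0.3]
width: 91.7
grip_force: 0.0
```

```bash
python3 - <<'E'
from h import *
go(594.5,346.4,4,120.8)
E
```

```text
go (594.5, 346.4, 4, 120.8) -> [0.6, 0.1, 3.3] [0.0, 0.1, -0.2] rows 0.1
```

Call:
{"api": "apply_moves", "payload": {
  "steps": [0,0,3,0,0,0,0,0,3,0,0,0,0,0,3,0,0,0]
}}

```text
time: 25.52
tool_pos: [594.9, 347.6, 5.8]
ee_rot: [3.139, 0.0, 2.107]
contact_force: [1.1, -0.4, -0.5]
width: 91.9
grip_force: 0.0
```

Call:
{"api": "apply_moves", "payload": {
  "steps": [0,0,0,0,0,0,0,0,0,0,0,0,0,0,0,0,0,0,0,0,0,0,0,0,0,0,0,0,0,0,0,0,0,0,0,0,0,0,0,0,0,0,0,0,0,0,0,0,0,0,0,0,0,0],
  "gripper": 1
}}

```text
time: 26.27
tool_pos: [594.1, 347.1, 4.0]
ee_rot: [3.141, 0.001, 2.107]
contact_force: [-0.4, 0.3, -0.3]
width: 37.4
grip_force: 30.0
```

```bash
python3 - <<'E'
from h import *
go(633,-77,200,86.7)
E
```

```text
go (633, -77, 200, 86.7) -> [-384.6, -183.2, -195.8] [0.0, 0.0, 34.0] rows 11.2
```

Call:
{"api": "apply_moves", "payload": {
  "steps": [0,0,-40,0,0,0,0,0,-80,0,0,0,0,0,-120,0,0,0,-34,-16,-145,0,0,4,-68,-33,-165,0,0,8,-102,-49,-185,0,0,12,-136,-65,-200,0,0,16,-170,-81,-205,0,0,20,-204,-97,-205,0,0,24,-238,-113,-205,0,0,28]
}}

```text
time: 27.1
tool_pos: [618.4, 82.9, 210.1]
ee_rot: [3.14, -0.0, 1.615]
contact_force: [0.2, -0.2, -1.3]
width: 37.6
grip_force: 30.0
```

```bash
python3 - <<'E'
from h import *
go(633,-165,210,86.7)
E
```

```text
go (633, -165, 210, 86.7) -> [-248.3, 3.7, 0.0] [0.1, -0.0, 5.8] rows 6.0
```

Call:
{"api": "apply_moves", "payload": {
  "steps": [-248,4,0,0,0,6,-248,4,0,0,0,6,-248,4,0,0,0,6,-248,4,0,0,0,6,-248,4,0,0,0,6,-248,4,0,0,0,6,-248,4,0,0,0,6,-248,4,0,0,0,6,-248,4,0,0,0,6]
}}

```text
time: 27.85
tool_pos: [634.0, -162.0, 208.8]
ee_rot: [-3.141, -0.001, 1.514]
contact_force: [1.1, 0.6, -1.6]
width: 37.8
grip_force: 30.0
```

```bash
python3 - <<'E'
from h import *
s=readout.read_state();print(s['time'],np.round(s['tool_pos'],1),np.degrees(s['ee_rot']).round(1),s['width'])
im,c=snap('wrist','w9.png');np.savez('w9.npz',K=c['intrinsics'],T=c['extrinsics'])
print([(round(r['score'],2),r['at']) for r in models.spot_in('wrist','supply')[:2]])
cv2.imwrite('pics/w9b.png',cv2.convertScaleAbs(cv2.resize(im[:,:,::-1],(800,600),interpolation=cv2.INTER_CUBIC),alpha=1.3,beta=20))
go(633,-77,70,86.7)
E
```

```text
27.85 [ 634.  -162.   208.8] [-180.    -0.    86.7] 37.80709446323707
[(0.91, [635.5, -77.8, 55.7]), (0.65, [613.8, -477.6, 17.1])]
go (633, -77, 70, 86.7) -> [83.0, -5.9, 139.0] [-0.0, -0.0, 0.2] rows 3.9
```

View pics/w9b.png

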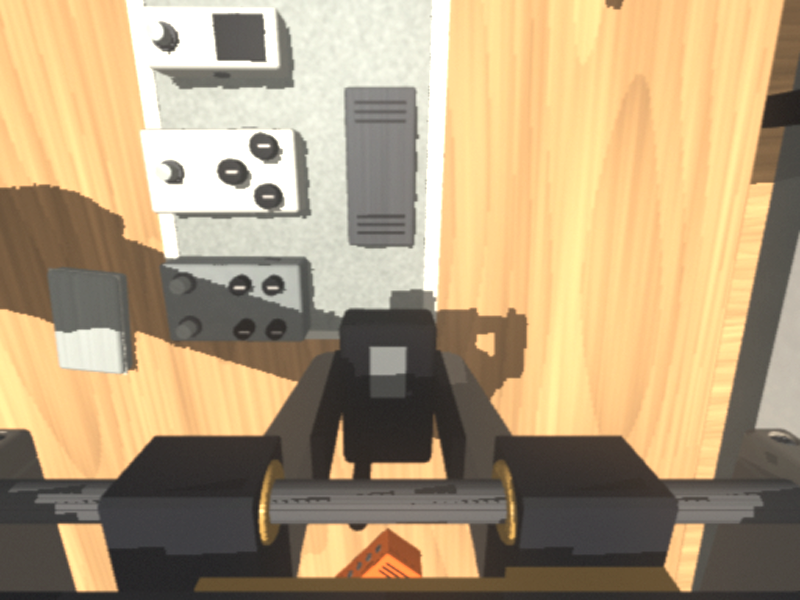

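The supply lies square behind the drive with its top at (346..415, 88..245). The receiver is held straight, lengthwise along it.

```bash
python3 - <<'E'
from h import *
w=ld('w9.npz')
P=rect(w,[(347,246),(414,245),(415,87),(345,88)],55)
rect(w,[(145,130),(154,213),(301,214),(296,130)],51)
c=P.mean(0); go(*c,75,86.5); go(*c,59.5,86.5)
E
```

```text
centre [631.9 -77.4] len 109.1 wid 49.6 yaw 86.6
centre [517.1 -72.4] len 109.6 wid 58.8 yaw -3.5
go (np.float64(631.9418813691732), np.float64(-77.39983012257922), 75, 86.5) -> [82.5, -7.0, 134.0] [-0.0, -0.0, 0.4] rows 3.8
go (np.float64(631.9418813691732), np.float64(-77.39983012257922), 59.5, 86.5) -> [82.5, -6.9, 149.5] [-0.0, -0.0, 0.4] rows 4.1
```

Call:
{"api": "apply_moves", "payload": {
  "steps": [40,-3,10,0,0,0,75,-6,25,0,0,0,82.5,-7,55,0,0,0,82.5,-7,90,0,0,0,82.5,-7,115,0,0,0,82.5,-7,130,0,0,0,82.5,-7,134,0,0,0,82.5,-7,134,0,0,0,82.5,-7,134,0,0,0]
}}

```text
time: 28.7
tool_pos: [633.0, -80.0, 76.5]
ee_rot: [3.139, 0.001, 1.514]
contact_force: [-0.1, -0.2, -1.7]
width: 37.7
grip_force: 30.0
```

```bash
python3 - <<'E'
from h import *
go(632,-77.4,60,86.6)
E
```

```text
go (632, -77.4, 60, 86.6) -> [2.5, -1.2, 16.5] [0.1, 0.0, 0.1] rows 0.4
```

Call:
{"api": "apply_moves", "payload": {
  "steps": [2,-1,4,0,0,0,2,-1,8,0,0,0,2,-1,12,0,0,0,2,-1,14,0,0,0,2,-1,14,0,0,0,2,-1,14,0,0,0]
}}

```text
time: 29.2
tool_pos: [631.0, -78.0, 61.2]
ee_rot: [3.141, 0.0, 1.514]
contact_force: [-0.2, -0.3, -1.6]
width: 37.8
grip_force: 30.0
```

Call:
{"api": "apply_moves", "payload": {
  "steps": [0,0,1,0,0,0,0,0,2,0,0,0,0,0,2,0,0,0,0,0,2,0,0,0]
}}

```text
time: 29.53
tool_pos: [631.1, -78.0, 59.3]
ee_rot: [3.141, 0.0, 1.514]
contact_force: [0.8, 0.2, -1.8]
width: 37.9
grip_force: 30.0
```

Call:
{"api": "apply_moves", "payload": {
  "steps": [0,0,1,0,0,0,0,0,1,0,0,0,0,0,1,0,0,0]
}}

```text
time: 29.78
tool_pos: [631.2, -77.9, 59.0]
ee_rot: [3.141, 0.0, 1.514]
contact_force: [-2.1, 0.4, 5.9]
width: 37.8
grip_force: 30.0
```

Touching. I'll release, rise and look.

Call:
{"api": "apply_moves", "payload": {
  "steps": [0,0,0,0,0,0,0,0,0,0,0,0,0,0,0,0,0,0,0,0,0,0,0,0,0,0,0,0,0,0],
  "gripper": 0.4
}}

```text
time: 30.2
tool_pos: [631.1, -77.9, 58.1]
ee_rot: [3.141, 0.001, 1.514]
contact_force: [-0.0, -0.1, 0.0]
width: 55.3
grip_force: 0.0
```

Call:
{"api": "apply_moves", "payload": {
  "steps": [0,0,-20,0,0,0,0,0,-50,0,0,0,0,0,-90,0,0,0,0,0,-130,0,0,0,-20,0,-150,0,0,0,-60,0,-150,0,0,0,-90,0,-150,0,0,0,-90,0,-150,0,0,0,-90,0,-150,0,0,0]
}}

```text
time: 30.95
tool_pos: [625.2, -170.4, 208.6]
ee_rot: [3.141, 0.001, 1.509]
contact_force: [-0.4, 0.5, -0.0]
width: 54.9
grip_force: 0.0
```

```bash
python3 - <<'E'
from h import *
s=readout.read_state();print(s['time'],np.round(s['tool_pos'],1),s['contact_force'])
im,c=snap('wrist','w10.png');np.savez('w10.npz',K=c['intrinsics'],T=c['extrinsics'])
cv2.imwrite('pics/w10b.png',cv2.convertScaleAbs(cv2.resize(im[:,:,::-1],(800,600),interpolation=cv2.INTER_CUBIC),alpha=1.5,beta=20))
E
```

```text
30.95 [ 625.2 -170.4  208.6] [-0.39691312  0.50840598 -0.02373044]
```

View pics/w10b.png

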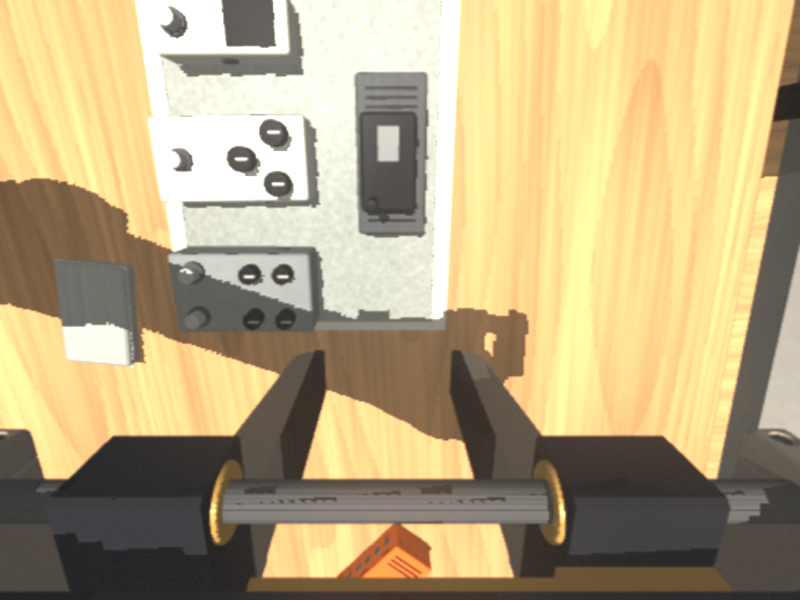

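The receiver (361..416, 113..214) lies along the supply (356..427, 72..234). I'll check the numbers before handing in.

```bash
python3 - <<'E'
from h import *
w=ld('w10.npz')
rect(w,[(359,235),(425,234),(427,73),(356,73)],55)
rect(w,[(362,213),(416,214),(416,113),(361,113)],77)
rect(w,[(154,116),(162,201),(311,203),(306,116)],51)
c=get_calibration('top');im=get_image('top')
for n in ['metronome','tin','mug']: print(n,[r['at'] for r in models.spot_in('top',n)[:1]])
E
```

```text
centre [632.5 -77.9] len 109.6 wid 49.1 yaw 86.8
centre [630.  -82.7] len 64.2 wid 36.6 yaw 86.8
centre [517.4 -72.1] len 109.5 wid 59.4 yaw -3.9
metronome [[355.7, 202.9, 55.5]]
tin [[355.5, -194.7, 20.9]]
mug [[781.6, 99.0, 44.1]]
```

All within tolerance, so I'm handing in.

```bash
python3 -c "
from workcell import bot
print(bot.hand_in())"
```

```text
the job is handed in; nothing more can be done
None
```

The pedalboard is set up in signal order and handed in. By my last camera measurements every placement was within tolerance; the metronome, tin and mug had not moved, and the hand-in returned no verdict.

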